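Clamp a drawer front in the drilling jig

ROBOT

A 7-joint arm with a two-finger parallel gripper is mounted at the origin on the work surface. World frame = base frame: x ahead of the robot, y to its left, z up, the work surface at z = 0. Lengths are in m, angles in rad, forces in N, time in s.
With the tool pointing down it reaches from about 0.425 to 0.875 m from the base axis. Payload 4.7 kg.
Tool frame: the origin (TCP) lies at the centre of the arm's flange, where the gripper is bolted on; the fingertips stand 182 mm ahead of it and the grasp point (between the pads) lies ahead of it (ctrl.hold_point_z is the z of the grasp point in the tool frame, in m); z points along the fingers, y is the direction in which the jaws open and shut (so a half turn about z gives the same grasp; the last joint's range is limited). The gripper opens to 87 mm and grips with 3 to 60 N. Pads are 19 mm wide; open, the fingers measure 117 mm over their backs; the gripper's body (75 mm by 190 mm) begins 51 mm behind the grasp point.
Start: joints at [-1.217, 0.321, -0.07, 1.45, 0.023, 1.371, -0.057], TCP at [0.217, 0.613, 0.405] pointing down, gripper open.
Joint ranges: [-2.86, 2.86], [-0.3, 2.09], [-1.38, 1.24], [0.06, 2.45], [-1.56, 4.7], [0.09, 2.05], [-2.69, 2.69]. Speed limits (rad/s): [2.57, 2.57, 3.14, 3.14, 3.14, 3.14, 3.14].

INTERFACE

Orientations are given as a rotation vector (axis times angle).
In Python, from bench import get_state, imaging, workorder, ctrl gives the robot as it stands.
- The arm moves only by the tool step_arm, never from a script. Its argument "increments" is a list of rows, each an object of numbers: "claw": the opening, from 0 (shut) to 1 (fully open); "tx", "ty", "tz": the shift along the tool's x, y, z in m; "spin": the turn about the tool's z in degrees. A call has 1 to 8 rows; each row is the pose to reach, as a shift and turn from the pose commanded when the call began, along the tool's axes at that moment; what a row does not reach only later rows make up. A row lasts 1/12 s, in which the tool goes at most 41.7 mm and 7.16 degrees, less where a joint would pass 70% of its speed; a pose out of reach is approached as far as the arm can. A call with a gripper value outside its range is refused whole. The fingers move at their own pace and stop on an object; "force" is the grip in N (left out, the last holds). Time passes only in rows, so rows that repeat a pose let the fingers close. It gives the time, the measured TCP pose, the force and the opening at its end, in the units of the state.
- get_state(): the state, without advancing time (a new reading comes with each control period).
- imaging.get_image(name): name is "scene" or "top" or "wrist"; returns the picture (400x640x3 uint8, blue, green, red); there is no depth.
- imaging.camera_params(name): a dict with "intrinsics" (3x3 intrinsics, pixels), "camera_from_world" (4x4, takes a point from world to camera coordinates). Camera axes: x right, y down, z forward; pixel columns grow to the right and rows downward; lengths in m; the calibration is good to about 2 mm. A picture is of the moment at which its call begins: read the wrist's pose just before it. camera_params takes no time and is no camera call; for the wrist camera it gives the pose at the moment of the call.
- workorder.close_job(): hands the job in, once; it reports no verdict.
The state is a dict: "time": time; "joint_positions": joint angles; "qd": joint speeds; "joint_torque": joint torques, N m; "position": TCP position; "tool_rot": TCP orientation; "ft_force": force on the tool from outside, world axes, zero at the start; "torque": the same for the moment, N m; "grip_width": opening from 0.0 (shut) to 1.0 (fully open).
Only numpy, scipy, OpenCV 4.12 (cv2) and the standard library are available. Lean on these libraries where they do the work, as an engineer would, in place of code of your own. Each camera call takes 0.05 s, during which the arm holds its last target. There are 200 camera calls.

TASK

Push the loose wooden drawer front along the jig's channel until its end is fully home against the fence, sliding it without lifting it. Then push the red clamp handle over and down past its dead point until it snaps into lock and the rubber pad holds the board. Leave the glue bottle, brass knob, screwdriver and blue bin where they are.

Things in the scene. Friction and masses are not known exactly. Their poses are not given: they have to be found in the camera images.
- jig: White-faced drilling jig, fixed; its place and yaw vary. Plate 235 x 215 x 18 mm thick. Origin: on the counter (z = 0) below the board's home centre; x along the channel to the fence, y to the clamp, z up. Plate spans x -160 to 75, y -77 to 137 mm. Two dark rails (y = 47 to 62 and -62 to -47, x = -140 to 50, 12 mm above the plate) form a channel 94 mm wide, open at -x.
- fence_face (a point): Foot of the stop face of the dark wooden fence that closes the channel's +x end: at (50, 0, 18) mm in the jig's frame, axes as the jig's. The fence is 16 mm thick and 14 mm above the plate.
- front: Loose drawer front: pale board 100 (x) x 90 (y) x 18 (z) mm, 0.08 to 0.17 kg, flat on the jig plate in the channel, 2 mm play each side. Origin: centre of its underside, 18 mm above the counter; axes as the jig's. Starts 25 to 55 mm short of home; home is x = 0 in the jig's frame, +x end against the fence. Push the middle of its -x end face (18 to 36 mm above the counter).
- clamp_lever (a joint): Red handle's angle, rad. 0 (open): it rises 65 degrees above horizontal, leaning to the jig's +y. Growing values swing it down to +y in the plane x = 15 mm of the jig; 1.1 (stop, locked): 2 degrees above horizontal, pointing +y. Starts at 0. A spring resists, less and less, up to the dead point at 0.7 (about 10 N at first near the handle's end), then drives it to the stop and keeps it there.
- lever_pivot (a point): Handle's hinge axis (along the jig's x), fixed at (15, 105, 60) mm in the jig's frame, axes as the jig's. The steel clamp body around it is 50 mm wide at its foot, 30 mm above, spans y 64 to 128 mm and reaches z = 72 mm.
- lever_tip (a point): End of the handle on its centre line, 132 mm from lever_pivot; moves with it; its y axis points along the handle, outwards. The round red grip, 20 mm in diameter, runs from 40 to 132 mm from the pivot; nearer is a flat steel bar. To close, push its upper side (facing the board and up), 80 to 120 mm from the pivot, following the arc.
- clamp_pad: Black rubber pad, 20 mm across, spring-loaded (1.5 N/mm), under the end of the clamp's 14 mm wide steel arm, which is hinged at (15, 75, 60) mm in the jig's frame. Origin: centre of its lower face. Open, the arm slopes up over the board, top 130 mm above the counter; it follows the handle down. Locked, the pad presses the board at x = 15, y = 10 mm with some 4 N.
- glue: Bystander: white glue bottle, 44 mm across, 110 mm tall, standing. Origin: centre of its underside.
- knob: Bystander: brass drawer knob, 32 mm across, 29 mm tall, standing. Origin: centre of its underside.
- screwdriver: Bystander: screwdriver with yellow handle lying on the counter, about 200 mm long. Origin: under its middle, x towards its tip.
- bin: Bystander: open blue plastic bin of dowels, 110 x 80 x 50 mm. Origin: centre of its underside.
Mind the look-alikes: they are no part of the job. Of the things shaped like the front, the wooden one is meant.

How it is judged:
By the outcome, as a careful person would: the job done as asked, in the order asked, and still so for the second after the job is handed in, with the robot touching nothing.
It also fails if it takes over 48 s, if anything falls off the work surface, if the arm or the gripper's body presses on something with over 40 N, if the wrist force passes 120 N, or if a joint passes its speed limit or range.

## Working session

There is one attempt and no reset: what is moved stays moved. The work goes in short steps, Python scripts to look and compute and a tool call to move; the robot and the scene stay as the last step left them, time stands still between calls to the robot, and variables do not carry over. Pictures are saved under pics/ and viewed, on a budget of 10 in all, crops included, one or two more only if the job needs it, and the job is handed in when it is done.

Besides the shell and the picture viewer there is one more tool, called after ">>>" as a command line: name --argument value ..., lists and objects as JSON in quotes. step_arm: Moves the arm, as the interface text tells. Its arguments: {"type":"object","properties":{"increments":{"type":"array"},"force":{"type":"number"}},"required":["increments"]}

```bash
mkdir -p pics; ls
python3 - <<'E'
from bench import get_state, imaging, workorder, ctrl
import cv2
s=get_state();print(s['time'],s['position'],s['tool_rot'],ctrl.hold_point_z)
for n in ("scene","top"):
    cv2.imwrite(f"pics/{n}0.png",imaging.get_image(n)); p=imaging.camera_params(n);print(n,p)
E
```

```text
pics
0.0 [0.21663088 0.61262459 0.40366508] [-5.31219782e-01 -3.09610393e+00  2.97551255e-03] 0.1635
scene {'intrinsics': array([[451.29826867,   0.        , 322.96406337],
       [  0.        , 451.29826867, 195.39235171],
       [  0.        ,   0.        ,   1.        ]]), 'camera_from_world': array([[-0.65891284,  0.75204305,  0.01628261,  0.36774056],
       [ 0.52370997,  0.47417886, -0.70773037, -0.18004288],
       [-0.53996458, -0.45780526, -0.70629498,  1.24477111],
       [ 0.        ,  0.        ,  0.        ,  1.        ]])}
top {'intrinsics': array([[425.41046924,   0.        , 323.90089649],
       [  0.        , 425.41046924, 195.90489663],
       [  0.        ,   0.        ,   1.        ]]), 'camera_from_world': array([[ 0.01446495, -0.99981927, -0.01233662, -0.0047225 ],
       [-0.98902368, -0.01249214, -0.14722805,  0.57247173],
       [ 0.14704733,  0.01433086, -0.98902564,  0.88933528],
       [ 0.        ,  0.        ,  0.        ,  1.        ]])}
```

View pics/top0.png

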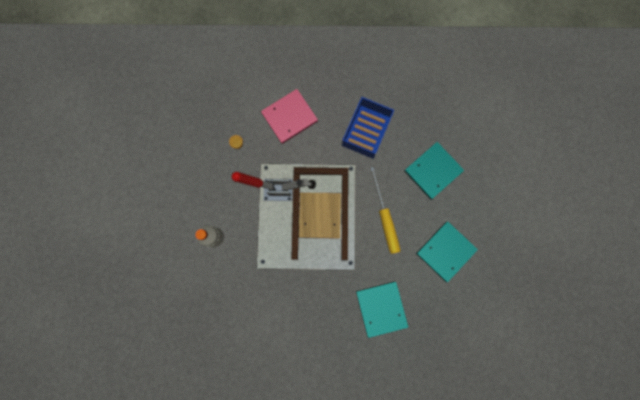

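View pics/scene0.png

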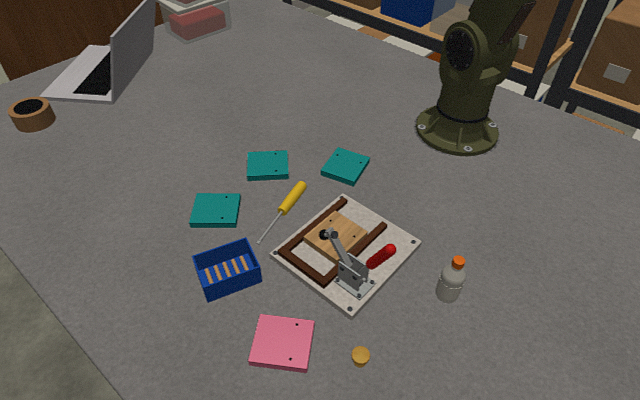

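The top view shows the jig with its plate corners at about (261,164), (355,165), (354,269) and (257,268). The fence is at the top (+x world), the clamp on the left (+y), and the wooden board at (300–341, 193–238). I'll enlarge both views to get the corners more exactly.

Run:
```python
import cv2,numpy as np
a=cv2.imread("pics/top0.png")[150:280,190:365]; b=cv2.imread("pics/scene0.png")[185:325,260:430]
a=cv2.resize(a,(400*2,int(130*800/175)),interpolation=cv2.INTER_CUBIC)
b=cv2.resize(b,(680,560),interpolation=cv2.INTER_CUBIC)
cv2.imwrite("pics/ca.png",a);cv2.imwrite("pics/cb.png",b);print(a.shape)
```

```text
(594, 800, 3)
```

View pics/ca.png

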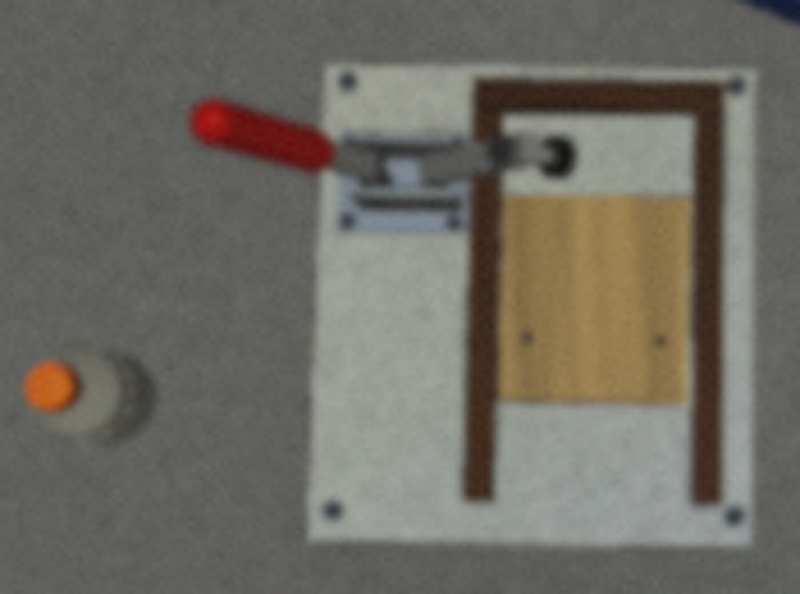

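View pics/cb.png

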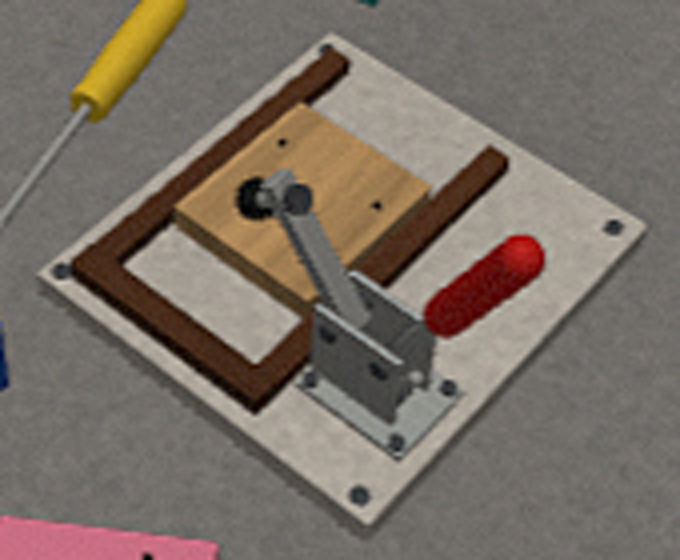

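The crops show the plate corners, and the handle tip at about (212,121) in the top crop and (525,258) in the scene crop. The board is about 35–40 mm short of the fence. Next I fit the jig pose and the board from both views.

```bash
cat > h.py <<'E'
import numpy as np
from scipy.optimize import least_squares
from scipy.spatial.transform import Rotation as R
from bench import get_state, imaging, ctrl
def proj(n,P):
    p=imaging.camera_params(n);T=p['camera_from_world'];c=np.atleast_2d(P)@T[:3,:3].T+T[:3,3]
    c=c@p['intrinsics'].T;return c[:,:2]/c[:,2:]
def jw(j,P):
    P=np.atleast_2d(P);c,s=np.cos(j[2]),np.sin(j[2])
    return np.c_[j[0]+c*P[:,0]-s*P[:,1],j[1]+s*P[:,0]+c*P[:,1],P[:,2]]
E
python3 - <<'E'
from h import *
A=lambda q:np.array(q)/[4.571,4.569]+[190,150]-.4
B=lambda q:np.array(q)/4+[260,185]-.4
pl=np.array([[75,137,18],[75,-77,18],[-160,-77,18],[-160,137,18]])/1e3
ta=A([(326,65),(755,68),(752,546),(308,542)]);tb=B([(370,515),(38,272),(332,33),(648,228)])
params={n:imaging.camera_params(n) for n in("top","scene")}
f=lambda v:np.r_[(proj("top",jw(v,pl))-ta).ravel(),(proj("scene",jw(v,pl))-tb).ravel()]
r=least_squares(f,[.55,0,0]);print(r.x,r.fun.reshape(-1,2).round(1).tolist())
# free height check
g=lambda v:np.r_[(proj("top",jw(v,pl+[0,0,v[3]]))-ta).ravel(),(proj("scene",jw(v,pl+[0,0,v[3]]))-tb).ravel()]
print(least_squares(g,[.55,0,0,0]).x)
j=r.x
bd=np.array([[50,45,36],[50,-45,36],[-50,-45,36],[-50,45,36]])/1e3
ba=A([(503,195),(692,195),(686,402),(498,402)]);bb=B([(175,210),(300,103),(430,188)])
f=lambda v:np.r_[(proj("top",jw(j,bd+[v[0],v[1],v[2]]))-ba).ravel(),(proj("scene",jw(j,bd[1:]+[v[0],v[1],v[2]]))-bb).ravel()]
q=least_squares(f,[-.04,0,0]);print("board",q.x,q.fun.reshape(-1,2).round(1).tolist())
a=np.radians(65)
tip=np.array([15,105+132*np.cos(a),60+132*np.sin(a)])/1e3
print("tip pred",proj("top",jw(j,tip)),A((212,121)),proj("scene",jw(j,tip)),B((525,258)))
np.save("j.npy",j)
s=get_state();print(R.from_rotvec(s['tool_rot']).as_matrix().round(3))
print("pushface",jw(j,[q.x[0]-.05,0,.027]),"home face",jw(j,[-.05,0,.027]),"tip",jw(j,tip))
E
```

```text
[0.57359593 0.01086112 0.00069556] [[0.0, -0.1], [0.2, 0.2], [0.5, 0.6], [0.1, 0.1], [-0.3, 2.3], [-0.1, -0.0], [0.2, -0.7], [0.5, -1.2]]
[5.73607827e-01 1.08699007e-02 6.97203366e-04 5.50357587e-05]
board [-0.04158644  0.00058078 -0.00226973] [[0.3, -0.3], [-0.4, 0.1], [0.5, 0.2], [0.3, -0.4], [-0.2, -0.1], [0.1, 0.1], [0.8, 0.1]]
tip pred [[233.5489369  175.63811437]] [235.97934806 176.082819  ] [[393.01462303 246.94040517]] [390.85 249.1 ]
[[-0.943  0.333 -0.001]
 [ 0.333  0.943 -0.002]
 [-0.    -0.002 -1.   ]]
pushface [[0.48200952 0.01079742 0.027     ]] home face [[0.52359594 0.01082634 0.027     ]] tip [[0.58848409 0.17165713 0.17963263]]
```

>>> step_arm --increments '[{"claw": 0,"tx": -0.03,"ty": -0.026,"spin": -3},{"claw": 0,"tx": -0.06,"ty": -0.051,"spin": -6},{"claw": 0,"tx": -0.09,"ty": -0.077,"spin": -9},{"claw": 0,"tx": -0.12,"ty": -0.103,"spin": -12},{"claw": 0,"tx": -0.15,"ty": -0.128,"spin": -15},{"claw": 0,"tx": -0.18,"ty": -0.154,"spin": -18},{"claw": 0,"tx": -0.21,"ty": -0.18,"spin": -19.4},{"claw": 0,"tx": -0.24,"ty": -0.205,"spin": -19.4}]' --force 20

```text
invalid input at $.increments[0]: expected keys claw, tx, ty, tz, spin
```

>>> step_arm --increments '[{"claw": 0,"tx": -0.03,"ty": -0.026,"tz": 0,"spin": -3},{"claw": 0,"tx": -0.06,"ty": -0.051,"tz": 0,"spin": -6},{"claw": 0,"tx": -0.09,"ty": -0.077,"tz": 0,"spin": -9},{"claw": 0,"tx": -0.12,"ty": -0.103,"tz": 0,"spin": -12},{"claw": 0,"tx": -0.15,"ty": -0.128,"tz": 0,"spin": -15},{"claw": 0,"tx": -0.18,"ty": -0.154,"tz": 0,"spin": -18},{"claw": 0,"tx": -0.21,"ty": -0.18,"tz": 0,"spin": -19.4},{"claw": 0,"tx": -0.24,"ty": -0.205,"tz": 0,"spin": -19.4}]' --force 20

```text
time: 0.77
position: [0.3751, 0.3375, 0.4045]
tool_rot: [-0.0, -3.141, 0.0]
ft_force: [0.7, 1.0, -0.1]
grip_width: 0.476
```

>>> step_arm --increments '[{"claw": 0,"tx": -0.01,"ty": -0.04,"tz": 0,"spin": 0},{"claw": 0,"tx": -0.02,"ty": -0.08,"tz": 0,"spin": 0},{"claw": 0,"tx": -0.03,"ty": -0.12,"tz": 0,"spin": 0},{"claw": 0,"tx": -0.04,"ty": -0.16,"tz": 0,"spin": 0},{"claw": 0,"tx": -0.05,"ty": -0.2,"tz": 0,"spin": 0},{"claw": 0,"tx": -0.06,"ty": -0.24,"tz": 0,"spin": 0},{"claw": 0,"tx": -0.07,"ty": -0.28,"tz": 0,"spin": 0},{"claw": 0,"tx": -0.075,"ty": -0.32,"tz": 0,"spin": 0}]'

```text
time: 1.43
position: [0.4494, 0.0173, 0.4047]
tool_rot: [0.002, 3.141, 0.0]
ft_force: [0.6, -0.8, -0.8]
grip_width: 0.01
```

>>> step_arm --increments '[{"claw": 0,"tx": 0,"ty": -0.0075,"tz": 0.035,"spin": 0},{"claw": 0,"tx": 0,"ty": -0.0075,"tz": 0.07,"spin": 0},{"claw": 0,"tx": 0,"ty": -0.0075,"tz": 0.1,"spin": 0},{"claw": 0,"tx": 0,"ty": -0.0075,"tz": 0.13,"spin": 0},{"claw": 0,"tx": 0,"ty": -0.0075,"tz": 0.15,"spin": 0},{"claw": 0,"tx": 0,"ty": -0.0075,"tz": 0.16,"spin": 0},{"claw": 0,"tx": 0,"ty": -0.0075,"tz": 0.16,"spin": 0}]'

```text
time: 2.02
position: [0.448, 0.0119, 0.2426]
tool_rot: [-0.002, -3.137, 0.002]
ft_force: [-0.1, -0.2, -0.1]
grip_width: 0.003
```

>>> step_arm --increments '[{"claw": 0,"tx": 0,"ty": -0.001,"tz": 0.015,"spin": 0},{"claw": 0,"tx": 0,"ty": -0.001,"tz": 0.028,"spin": 0},{"claw": 0,"tx": 0,"ty": -0.001,"tz": 0.036,"spin": 0},{"claw": 0,"tx": 0,"ty": -0.001,"tz": 0.036,"spin": 0}]'

```text
time: 2.35
position: [0.4491, 0.0111, 0.2085]
tool_rot: [-0.002, -3.141, 0.0]
ft_force: [-0.3, 0.1, 0.5]
grip_width: 0.008
```

Run:
```python
from h import *; import cv2
a=imaging.get_image("scene")[120:325,220:480]
cv2.imwrite("pics/s1.png",cv2.resize(a,None,fx=3,fy=3)[:600,:790])
print(get_state()['ft_force'])
```

```text
[-0.21972551  0.3730251   0.46888281]
```

View pics/s1.png

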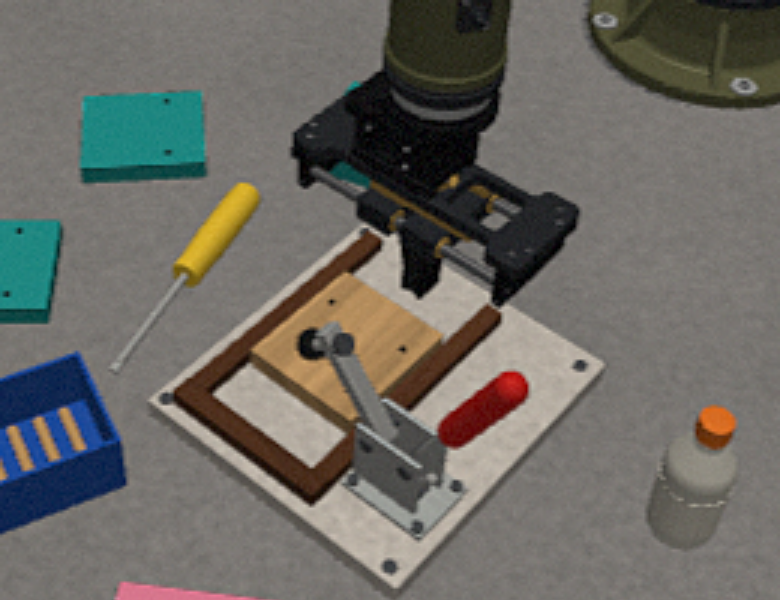

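The closed fingers are behind the board's free end, centred in the channel (fingertip about (420,290), board end about (395,310)). They are clear of everything else, so I push.

>>> step_arm --increments '[{"claw": 0,"tx": -0.01,"ty": 0,"tz": 0.002,"spin": 0},{"claw": 0,"tx": -0.018,"ty": 0,"tz": 0.002,"spin": 0},{"claw": 0,"tx": -0.023,"ty": 0,"tz": 0.002,"spin": 0},{"claw": 0,"tx": -0.028,"ty": 0,"tz": 0.002,"spin": 0},{"claw": 0,"tx": -0.033,"ty": 0,"tz": 0.002,"spin": 0},{"claw": 0,"tx": -0.038,"ty": 0,"tz": 0.002,"spin": 0},{"claw": 0,"tx": -0.043,"ty": 0,"tz": 0.002,"spin": 0},{"claw": 0,"tx": -0.048,"ty": 0,"tz": 0.002,"spin": 0}]'

```text
time: 3.07
position: [0.4977, 0.0109, 0.2068]
tool_rot: [-0.002, -3.142, -0.0]
ft_force: [-0.8, 0.4, 0.8]
grip_width: 0.002
```

>>> step_arm --increments '[{"claw": 0,"tx": -0.003,"ty": 0,"tz": 0,"spin": 0},{"claw": 0,"tx": -0.006,"ty": 0,"tz": 0,"spin": 0},{"claw": 0,"tx": -0.008,"ty": 0,"tz": 0,"spin": 0},{"claw": 0,"tx": -0.01,"ty": 0,"tz": 0,"spin": 0},{"claw": 0,"tx": -0.01,"ty": 0,"tz": 0,"spin": 0}]'

```text
time: 3.48
position: [0.5076, 0.0109, 0.2068]
tool_rot: [0.002, 3.141, -0.0]
ft_force: [0.6, 0.7, -0.3]
grip_width: 0.007
```

>>> step_arm --increments '[{"claw": 0,"tx": -0.0015,"ty": 0,"tz": 0,"spin": 0},{"claw": 0,"tx": -0.003,"ty": 0,"tz": 0,"spin": 0},{"claw": 0,"tx": -0.004,"ty": 0,"tz": 0,"spin": 0},{"claw": 0,"tx": -0.005,"ty": 0,"tz": 0,"spin": 0},{"claw": 0,"tx": -0.005,"ty": 0,"tz": 0,"spin": 0}]'

```text
time: 3.9
position: [0.5122, 0.0109, 0.2067]
tool_rot: [-0.002, -3.141, -0.0]
ft_force: [-1.2, -0.2, -0.1]
grip_width: 0.006
```

>>> step_arm --increments '[{"claw": 0,"tx": -0.001,"ty": 0,"tz": 0,"spin": 0},{"claw": 0,"tx": -0.002,"ty": 0,"tz": 0,"spin": 0},{"claw": 0,"tx": -0.002,"ty": 0,"tz": 0,"spin": 0}]'

```text
time: 4.15
position: [0.513, 0.0108, 0.2063]
tool_rot: [-0.002, -3.137, -0.0]
ft_force: [-6.1, -0.1, 3.6]
grip_width: 0.003
```

Run:
```python
from h import *; import cv2
t=imaging.get_image("top")[150:280,190:365]; a=imaging.get_image("scene")[185:325,260:430]
im=np.vstack([cv2.resize(t[:60,80:],None,fx=6,fy=5,interpolation=2),cv2.resize(a[20:115,10:105],None,fx=6,fy=3.1,interpolation=2)])if 0 else cv2.resize(a[10:110,0:130],None,fx=6,fy=6,interpolation=2)
cv2.imwrite("pics/s2.png",im)
print(get_state()['ft_force'],get_state()['position'])
j=np.load("j.npy")
print("fence top corners, board top +x corners if home (crop px)",(proj("scene",jw(j,np.array([[50,-45,18],[50,45,18],[50,-45,36],[50,45,36],[50,-45,32],[50,45,32]])/1e3))-[260,195])*6)
```

```text
[-5.24243309 -0.32807691  4.21158771] [0.51303128 0.01085266 0.20637774]
fence top corners, board top +x corners if home (crop px) [[174.07589666 352.06268663]
 [375.27831377 501.3743297 ]
 [172.07617557 318.6088057 ]
 [376.16712458 468.52833894]
 [172.52543472 326.12458474]
 [375.96733977 475.91138384]]
```

View pics/s2.png

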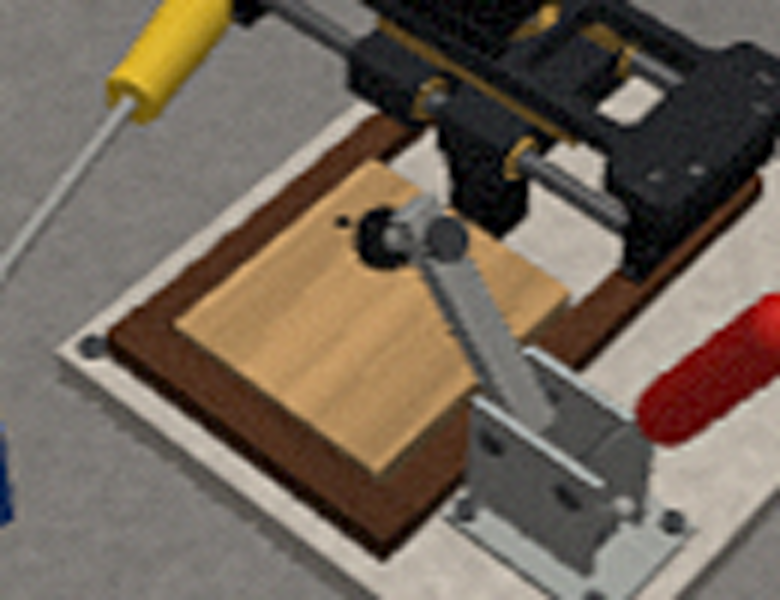

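The board is home: its +x corners appear at (175,323) and (378,472), against a predicted (172,319) and (376,468). The 6 N reaction also says it is on the fence. I'll press a little more firmly to square it up, then back off and rise.

>>> step_arm --increments '[{"claw": 0,"tx": -0.001,"ty": 0,"tz": 0,"spin": 0},{"claw": 0,"tx": -0.002,"ty": 0,"tz": 0,"spin": 0},{"claw": 0,"tx": -0.002,"ty": 0,"tz": 0,"spin": 0}]'

```text
time: 4.5
position: [0.5138, 0.0108, 0.206]
tool_rot: [-0.002, -3.133, -0.001]
ft_force: [-9.9, 0.4, 7.1]
grip_width: 0.007
```

>>> step_arm --increments '[{"claw": 0,"tx": 0.005,"ty": 0,"tz": 0,"spin": 0},{"claw": 0,"tx": 0.02,"ty": 0,"tz": 0,"spin": 0},{"claw": 0,"tx": 0.045,"ty": 0,"tz": 0,"spin": 0},{"claw": 0,"tx": 0.045,"ty": 0,"tz": -0.03,"spin": 0},{"claw": 0,"tx": 0.045,"ty": 0,"tz": -0.07,"spin": 0},{"claw": 0,"tx": 0.045,"ty": 0,"tz": -0.11,"spin": 0},{"claw": 0,"tx": 0.045,"ty": 0,"tz": -0.15,"spin": 0},{"claw": 0,"tx": 0.045,"ty": 0,"tz": -0.19,"spin": 0}]'

```text
time: 5.17
position: [0.4711, 0.0107, 0.3992]
tool_rot: [0.002, 3.139, 0.001]
ft_force: [1.3, 0.1, 0.2]
grip_width: 0.008
```

Run:
```python
from h import *
j=np.load("j.npy");s=get_state();print(s['joint_positions'].round(3) if hasattr(s['joint_positions'],'round') else s['joint_positions'])
for th in np.arange(0,1.11,.1):
    f=np.radians(65)-th;r=.105
    P=np.array([.015,.105+r*np.cos(f)-.010*np.sin(f),.06+r*np.sin(f)+.010*np.cos(f)])
    w=jw(j,P)[0]+[0,-.0095,.182];print(round(th,1),w.round(4))
```

```text
[-0.588 -0.084  0.487  1.9    0.04   1.313  1.456]
0.0 [0.5885 0.1417 0.3414]
0.1 [0.5885 0.1514 0.3374]
0.2 [0.5885 0.1607 0.3324]
0.3 [0.5885 0.1695 0.3265]
0.4 [0.5885 0.1776 0.3198]
0.5 [0.5885 0.185  0.3123]
0.6 [0.5885 0.1916 0.3041]
0.7 [0.5885 0.1974 0.2953]
0.8 [0.5885 0.2023 0.2859]
0.9 [0.5885 0.2062 0.2761]
1.0 [0.5885 0.2091 0.266 ]
1.1 [0.5885 0.211  0.2556]
```

>>> step_arm --increments '[{"claw": 0,"tx": -0.015,"ty": 0.012,"tz": 0,"spin": -7},{"claw": 0,"tx": -0.03,"ty": 0.024,"tz": 0,"spin": -14},{"claw": 0,"tx": -0.045,"ty": 0.036,"tz": 0,"spin": -21},{"claw": 0,"tx": -0.06,"ty": 0.048,"tz": 0,"spin": -28},{"claw": 0,"tx": -0.075,"ty": 0.06,"tz": 0,"spin": -35},{"claw": 0,"tx": -0.09,"ty": 0.072,"tz": 0,"spin": -42},{"claw": 0,"tx": -0.105,"ty": 0.084,"tz": 0,"spin": -49},{"claw": 0,"tx": -0.1175,"ty": 0.09,"tz": 0,"spin": -56}]'

```text
time: 5.83
position: [0.5899, 0.103, 0.3967]
tool_rot: [-1.484, 2.767, 0.0]
ft_force: [1.2, -0.5, 0.7]
grip_width: 0.006
```

>>> step_arm --increments '[{"claw": 0,"tx": 0,"ty": 0,"tz": 0,"spin": -7},{"claw": 0,"tx": 0,"ty": 0,"tz": 0,"spin": -14},{"claw": 0,"tx": 0,"ty": 0,"tz": 0,"spin": -21},{"claw": 0,"tx": 0,"ty": 0,"tz": 0,"spin": -28},{"claw": 0,"tx": 0,"ty": 0,"tz": 0,"spin": -34},{"claw": 0,"tx": 0,"ty": 0,"tz": 0,"spin": -34}]'

```text
time: 6.33
position: [0.5905, 0.1027, 0.3862]
tool_rot: [1.996, -2.394, -0.008]
ft_force: [0.1, 0.9, -0.7]
grip_width: 0.002
```

Run:
```python
from h import *
s=get_state();print(s['position'],R.from_rotvec(s['tool_rot']).as_matrix().round(3),s['joint_positions'])
```

```text
[0.59050675 0.10268272 0.38623952] [[-0.18  -0.983 -0.022]
 [-0.984  0.18  -0.012]
 [ 0.016  0.02  -1.   ]] [ 0.03771113  0.24810754 -0.30347999  1.5895108   0.08153939  1.3401913
  2.68285749]
```

The negative spin ran joint 7 into its range limit. The half-turned orientation is equivalent, so I'll turn the other way.

>>> step_arm --increments '[{"claw": 0,"tx": 0,"ty": 0,"tz": 0,"spin": 7},{"claw": 0,"tx": 0,"ty": 0,"tz": 0,"spin": 14},{"claw": 0,"tx": 0,"ty": 0,"tz": 0,"spin": 21},{"claw": 0,"tx": 0,"ty": 0,"tz": 0,"spin": 28},{"claw": 0,"tx": 0,"ty": 0,"tz": 0,"spin": 35},{"claw": 0,"tx": 0,"ty": 0,"tz": 0,"spin": 42},{"claw": 0,"tx": 0,"ty": 0,"tz": 0,"spin": 49},{"claw": 0,"tx": 0,"ty": 0,"tz": 0,"spin": 56}]'

```text
time: 7.0
position: [0.5907, 0.102, 0.3861]
tool_rot: [0.624, -3.054, 0.011]
ft_force: [0.3, -0.3, -0.0]
grip_width: 0.005
```

>>> step_arm --increments '[{"claw": 0,"tx": 0,"ty": 0,"tz": 0,"spin": 7},{"claw": 0,"tx": 0,"ty": 0,"tz": 0,"spin": 14},{"claw": 0,"tx": 0,"ty": 0,"tz": 0,"spin": 21},{"claw": 0,"tx": 0,"ty": 0,"tz": 0,"spin": 28},{"claw": 0,"tx": 0,"ty": 0,"tz": 0,"spin": 35},{"claw": 0,"tx": 0,"ty": 0,"tz": 0,"spin": 42},{"claw": 0,"tx": 0,"ty": 0,"tz": 0,"spin": 49},{"claw": 0,"tx": 0,"ty": 0,"tz": 0,"spin": 56}]'

```text
time: 7.67
position: [0.5907, 0.1021, 0.3861]
tool_rot: [-0.884, -2.996, 0.028]
ft_force: [-0.8, -0.4, -0.2]
grip_width: 0.006
```

>>> step_arm --increments '[{"claw": 0,"tx": 0,"ty": 0,"tz": 0,"spin": 7},{"claw": 0,"tx": 0,"ty": 0,"tz": 0,"spin": 14},{"claw": 0,"tx": 0,"ty": 0,"tz": 0,"spin": 21},{"claw": 0,"tx": 0,"ty": 0,"tz": 0,"spin": 28},{"claw": 0,"tx": 0,"ty": 0,"tz": 0,"spin": 35},{"claw": 0,"tx": 0,"ty": 0,"tz": 0,"spin": 42},{"claw": 0,"tx": 0,"ty": 0,"tz": 0,"spin": 49},{"claw": 0,"tx": 0,"ty": 0,"tz": 0,"spin": 56}]'

```text
time: 8.33
position: [0.5907, 0.1021, 0.3862]
tool_rot: [-2.194, -2.237, 0.038]
ft_force: [0.6, -0.7, -0.0]
grip_width: 0.001
```

Run:
```python
from h import *
s=get_state();print(s['position'],R.from_rotvec(s['tool_rot']).as_matrix().round(3),s['joint_positions'])
```

```text
[0.59066783 0.10208585 0.38616058] [[-0.02   1.    -0.022]
 [ 1.     0.019 -0.012]
 [-0.011 -0.023 -1.   ]] [-0.22543847  0.23179807  0.00930937  1.59964625  0.00468904  1.33457254
 -0.19805928]
```

>>> step_arm --increments '[{"claw": 0,"tx": 0.01,"ty": 0.002,"tz": 0.012,"spin": 0},{"claw": 0,"tx": 0.02,"ty": 0.002,"tz": 0.027,"spin": 0},{"claw": 0,"tx": 0.026,"ty": 0.002,"tz": 0.038,"spin": 0},{"claw": 0,"tx": 0.026,"ty": 0.002,"tz": 0.044,"spin": 0},{"claw": 0,"tx": 0.026,"ty": 0.002,"tz": 0.044,"spin": 0}]'

```text
time: 8.75
position: [0.59, 0.1281, 0.3392]
tool_rot: [-2.182, -2.245, 0.045]
ft_force: [-0.9, -0.4, -0.0]
grip_width: 0.004
```

Run:
```python
from h import *; import cv2
s=get_state();M=R.from_rotvec(s['tool_rot']).as_matrix();print(s['position'],s['position']+M[:,2]*.182,s['ft_force'])
a=imaging.get_image("scene")[170:320,250:450]
cv2.imwrite("pics/s3.png",cv2.resize(a,None,fx=4,fy=4,interpolation=2))
```

```text
[0.58996354 0.12809837 0.3391903 ] [0.58492785 0.12569868 0.1572758 ] [-0.8597722  -0.44426088 -0.01879001]
```

View pics/s3.png

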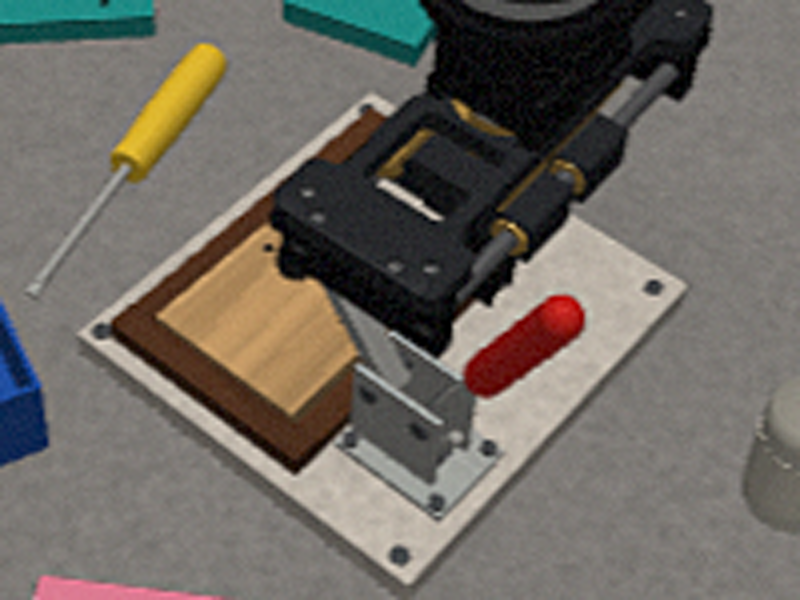

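The finger is on the board side of the handle and hidden by the gripper, and nothing is in contact. The board is still home. Now I push along the arc.

>>> step_arm --increments '[{"claw": 0,"tx": 0.008,"ty": 0.003,"tz": -0.001,"spin": 0},{"claw": 0,"tx": 0.016,"ty": 0.003,"tz": -0.002,"spin": 0},{"claw": 0,"tx": 0.0225,"ty": 0.003,"tz": 0.001,"spin": 0},{"claw": 0,"tx": 0.029,"ty": 0.003,"tz": 0.004,"spin": 0},{"claw": 0,"tx": 0.034,"ty": 0.003,"tz": 0.0065,"spin": 0},{"claw": 0,"tx": 0.038,"ty": 0.003,"tz": 0.009,"spin": 0},{"claw": 0,"tx": 0.038,"ty": 0.003,"tz": 0.009,"spin": 0}]'

```text
time: 9.38
position: [0.5935, 0.1656, 0.3343]
tool_rot: [-2.189, -2.246, 0.036]
ft_force: [1.2, -2.3, 6.4]
grip_width: 0.006
```

Run:
```python
from h import *; import cv2
s=get_state();M=R.from_rotvec(s['tool_rot']).as_matrix();print(s['position'],s['position']+M[:,2]*.182,s['ft_force'])
a=imaging.get_image("scene")[170:320,250:450]
cv2.imwrite("pics/s4.png",cv2.resize(a,None,fx=4,fy=4,interpolation=2))
```

```text
[0.59347662 0.16564595 0.33427345] [0.58996623 0.16331279 0.15232226] [ 1.21374647 -2.32775084  6.35617426]
```

View pics/s4.png

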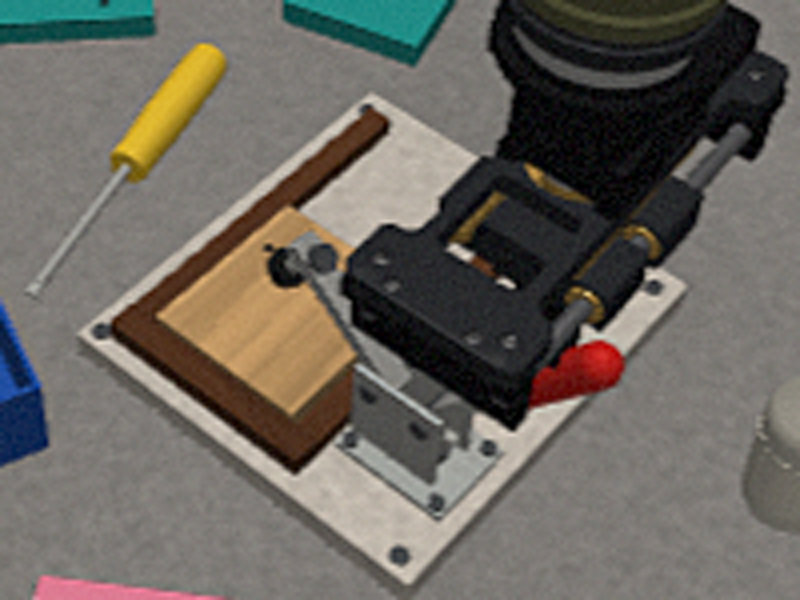

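The handle is moving (its end is now at (605,365)), the pad arm is descending, and the force is about 7 N. I continue along the arc.

>>> step_arm --increments '[{"claw": 0,"tx": 0.009,"ty": 0,"tz": 0.0105,"spin": 0},{"claw": 0,"tx": 0.017,"ty": 0,"tz": 0.0175,"spin": 0},{"claw": 0,"tx": 0.024,"ty": 0,"tz": 0.025,"spin": 0},{"claw": 0,"tx": 0.03,"ty": 0,"tz": 0.0335,"spin": 0},{"claw": 0,"tx": 0.036,"ty": 0,"tz": 0.0425,"spin": 0},{"claw": 0,"tx": 0.041,"ty": 0,"tz": 0.052,"spin": 0},{"claw": 0,"tx": 0.045,"ty": 0,"tz": 0.062,"spin": 0},{"claw": 0,"tx": 0.047,"ty": 0,"tz": 0.071,"spin": 0}]'

```text
time: 10.1
position: [0.5883, 0.213, 0.2585]
tool_rot: [-2.183, -2.243, 0.043]
ft_force: [-0.4, 0.7, 0.2]
grip_width: 0.01
```

Run:
```python
from h import *; import cv2
s=get_state();M=R.from_rotvec(s['tool_rot']).as_matrix();print(s['position'],s['position']+M[:,2]*.182,s['ft_force'])
a=imaging.get_image("scene")[170:320,250:450]
cv2.imwrite("pics/s5.png",cv2.resize(a,None,fx=4,fy=4,interpolation=2))
```

```text
[0.58828262 0.21304943 0.2585422 ] [0.58330714 0.21086427 0.07662335] [-0.43914738  0.69914881  0.17593744]
```

View pics/s5.png

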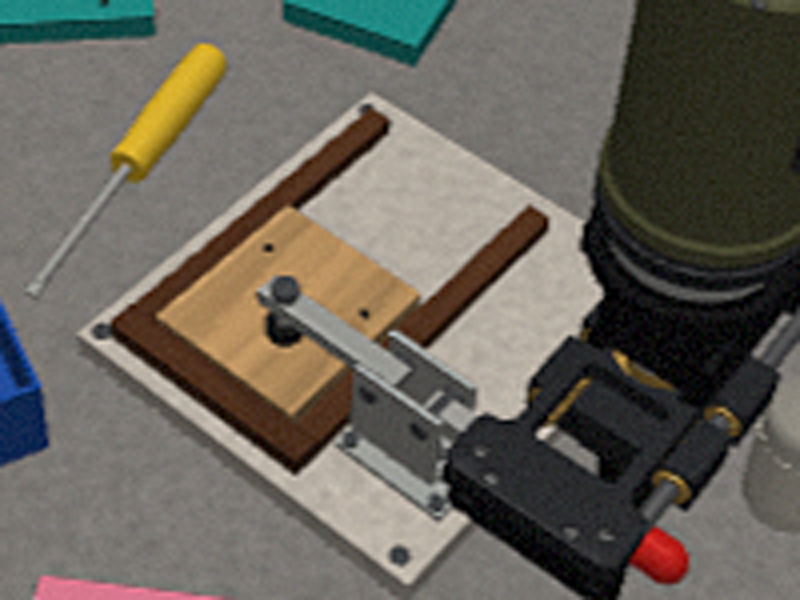

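The pad is on the board and the handle has snapped over. I rise straight up and check with the robot clear.

>>> step_arm --increments '[{"claw": 0,"tx": 0,"ty": 0,"tz": -0.02,"spin": 0},{"claw": 0,"tx": 0,"ty": 0,"tz": -0.06,"spin": 0},{"claw": 0,"tx": 0,"ty": 0,"tz": -0.1,"spin": 0},{"claw": 0,"tx": 0,"ty": 0,"tz": -0.14,"spin": 0},{"claw": 0,"tx": -0.03,"ty": -0.02,"tz": -0.16,"spin": 0},{"claw": 0,"tx": -0.07,"ty": -0.04,"tz": -0.16,"spin": 0},{"claw": 0,"tx": -0.11,"ty": -0.06,"tz": -0.16,"spin": 0},{"claw": 0,"tx": -0.15,"ty": -0.07,"tz": -0.16,"spin": 0}]'

```text
time: 10.82
position: [0.5268, 0.0667, 0.424]
tool_rot: [-2.183, -2.245, 0.04]
ft_force: [0.1, 0.2, -0.4]
grip_width: 0.003
```

>>> step_arm --increments '[{"claw": 0,"tx": -0.04,"ty": -0.01,"tz": 0,"spin": 0},{"claw": 0,"tx": -0.08,"ty": -0.02,"tz": 0,"spin": 0},{"claw": 0,"tx": -0.12,"ty": -0.02,"tz": 0,"spin": 0},{"claw": 0,"tx": -0.16,"ty": -0.02,"tz": 0,"spin": 0},{"claw": 0,"tx": -0.2,"ty": -0.02,"tz": 0,"spin": 0},{"claw": 0,"tx": -0.23,"ty": -0.02,"tz": 0,"spin": 0},{"claw": 0,"tx": -0.23,"ty": -0.02,"tz": 0,"spin": 0}]'

```text
time: 11.4
position: [0.5128, -0.1709, 0.4267]
tool_rot: [-2.2, -2.232, 0.046]
ft_force: [-0.1, 0.3, 0.2]
grip_width: 0.006
```

Run:
```python
from h import *; import cv2
s=get_state();print(s['time'],s['position'],s['ft_force'])
a=imaging.get_image("scene");t=imaging.get_image("top")
A=cv2.resize(a[170:380,180:480],(800,560),interpolation=2);cv2.imwrite("pics/s6.png",A)
j=np.load("j.npy");a2=np.radians(2)
P=np.array([[15,105+132*np.cos(a2),60+132*np.sin(a2)],[50,-45,36],[50,45,36],[-50,-45,36],[-50,45,36]])/1e3
print(((proj("scene",jw(j,P))-[180,170])*2.667).round())
for n,o in(("scene",a),("top",t)):
    d=cv2.absdiff(o,cv2.imread(f"pics/{n}0.png")).max(2)>40
    k,_,st,_=cv2.connectedComponentsWithStats(d.astype(np.uint8));print(n,[r.tolist() for r in st[1:] if r[4]>25])
```

```text
11.4 [ 0.51281377 -0.17094779  0.42666847] [-0.07556921  0.29895416  0.20589281]
[[644. 381.]
 [290. 208.]
 [381. 275.]
 [378. 134.]
 [468. 193.]]
scene [[216, 0, 104, 113, 5927], [461, 0, 19, 34, 219], [490, 4, 37, 38, 262], [443, 22, 18, 20, 65], [515, 35, 4, 13, 26], [508, 60, 6, 6, 26], [450, 64, 27, 14, 157], [482, 67, 18, 12, 80], [495, 77, 11, 12, 29], [289, 211, 79, 65, 2122], [365, 244, 31, 26, 398], [360, 270, 9, 14, 61], [371, 281, 51, 35, 585]]
top [[408, 98, 188, 302, 37922], [211, 171, 59, 20, 687], [282, 173, 59, 20, 793], [298, 219, 44, 21, 855], [412, 256, 17, 17, 131]]
```

View pics/s6.png

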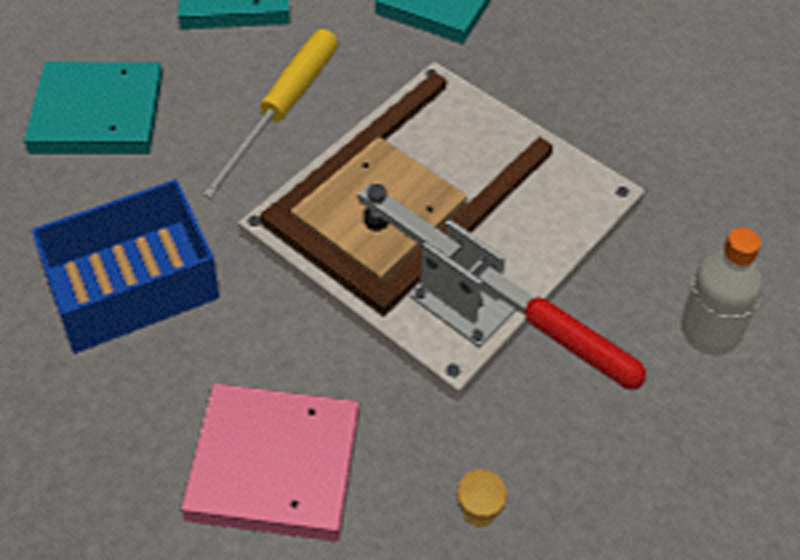

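The handle end is at (640,378), against (644,381) predicted for the locked angle. The board's corners are at (291,211), (382,277), (378,137) and (468,196), each within about 3 px of the home prediction. The glue, knob, screwdriver and bin have not moved.

```bash
python3 -c "
from bench import workorder;print(workorder.close_job())"
```

```text
the job is handed in; nothing more can be done
None
```

The drawer front is home against the fence and the clamp is locked on it. I handed the job in at about 11.4 s of the 48 s allowed, with the robot clear of everything.

- **Board:** I slid it about 42 mm with the closed fingers. It stopped on the fence, and I pressed to about 10 N along the channel to square it. In the last picture its corners lie within about 3 px of the computed home position.
- **Clamp:** I pushed the handle over along its arc, with about 7 N measured partway. The force had dropped to about zero by the end of the arc. The handle's end is within about 5 px of where the locked angle puts it, and the pad is resting on the board.
- **Bystanders:** an image comparison with the start showed no change at the glue bottle, knob, screwdriver or bin.
- **What went wrong:** a wrist turn before the clamp push ran joint 7 to 2.68 rad, just inside its 2.69 limit. I turned the other way instead, which left the tool tilted about 1.5°; this did no harm.
- **Not checked directly:** I did not measure the pad force; the clamp result rests on the handle angle and the picture.

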